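# Hang the flat-shafted probe in the electrode holder

### The arm

A 6-joint arm with a two-finger parallel gripper is mounted at the origin on the work surface. World frame = base frame: x ahead of the robot, y to its left, z up, the work surface at z = 0. Lengths are in m, angles in rad, forces in N, time in s.
With the tool pointing down it reaches from about 0.3 to 0.775 m from the base axis. Payload 14.6 kg.
Tool frame: the origin (TCP) lies midway between the tips of the shut fingers; the grasp point (between the pads) lies 19 mm behind it; z points along the fingers, y is the line along which they close (so a half turn about z gives the same grasp; the last joint's range is limited). The gripper opens to 94 mm and grips with 3 to 60 N. Pads are 16 mm wide; open, the fingers measure 119 mm over their backs; the gripper's body (75 mm by 177 mm) begins 78 mm behind the grasp point.
Start: joints at [1.066, 0.3, 1.521, -0, 1.321, -0.067], TCP at [0.233, 0.498, 0.205] pointing down, gripper open.
Joint ranges: [-3.03, 3.03], [-0.79, 2.21], [0.23, 2.52], [-1.04, 4.18], [0, 3.07], [-2.55, 2.55]. Speed limits (rad/s): [2.22, 2.22, 2.57, 3.14, 3.14, 3.14].

### API

Orientations are given as [roll, pitch, yaw] about the fixed x, y, z axes, in that order (R = Rz(yaw) Ry(pitch) Rx(roll)).
In Python, from station import telemetry, optics, ctrl gives the robot as it stands.
- The arm moves only by the tool carry_out, never from a script. Its argument "plan" is a list that holds one entry, the list of rows, each a list of 7 numbers: the shift along the tool's x, y, z in mm, then the turn, a rotation vector about the tool's x, y, z in rad, then the finger opening in mm, from 0 to 94. A call has 1 to 20 rows; each row shifts and turns the commanded pose from where the row before left it, along the tool's axes as they then stand; what a row does not reach is not made up. A row lasts 1/12 s, in which the tool goes at most 41.7 mm and 7.16 degrees, less where a joint would pass 70% of its speed; a pose out of reach is approached as far as the arm can. A call with a gripper value outside its range is refused whole. The fingers move at their own pace and stop on an object; "squeeze" is the grip in N (left out, the last holds). Time passes only in rows, so rows that do not move let the fingers close. It gives the time, the measured TCP pose, the force, the opening and the grip force at its end, in the units of the state.
- telemetry.get_obs(): the state, without advancing time (a new reading comes with each control period).
- optics.camera(name): name is "side" or "top" or "wrist"; returns a dict with "pixels" (400x640x3 uint8, red, green, blue), "intrinsics" (3x3 intrinsics, pixels), "dist_coeffs" ([k1, k2, p1, p2, k3] as OpenCV has them; the pictures are not rectified), "origin" and "rotation" of the camera in the world. Camera axes: x right, y down, z forward; pixel columns grow to the right and rows downward; lengths in m; the calibration is good to about 2 mm. A picture is of the moment at which its call begins. There is no depth.
- ctrl.hand_in(): hands the job in; it is judged then, once.
The state is a dict: "time_s": time; "qpos": joint angles; "joint_vel": joint speeds; "tau": joint torques, N m; "ee_pos": TCP position; "eef_rot": TCP orientation; "force": force on the tool from outside, world axes, zero at the start; "moment": the same for the moment, N m; "grip_width": finger opening in m; "grip_force": force on a finger pad.
Only numpy, scipy, OpenCV 4.12 (cv2) and the standard library are available. Lean on these libraries where they do the work, as an engineer would, in place of code of your own. Each camera call takes 0.05 s, during which the arm holds its last target. There are 200 camera calls.

### The job

Set up the water probe for the next sample: lift the flat-sided probe out of the white rack by its head, turn it so that its flat shaft matches the oblong slot in the black plate of the electrode holder, and lower it gently through the slot, without letting it drop, until its collar rests flat on the plate and the shaft hangs in the beaker, then let go. Leave the round probe in its place in the rack.

Things in the scene. Friction and masses are not known exactly. Their poses are not given: they have to be found in the camera images.
- flat_probe: Flat-sided probe, upright in a rack hole, 0.11-0.22 kg. Origin: centre of its collar's underside; z up, x along the wide way of all its parts, y across the flats. Grey collar 56 (x) x 46 (y) x 8 mm; above it an oblong black head 40 (x) x 26 (y) mm, from 8 to 58 mm over the origin: grip it across the 26 mm. Below: flat steel shaft 28 (x) x 14 (y) mm with white tip, ends 70 mm under the origin.
- slot (a point): Centre of the oblong slot's mouth, on top of the fixed holder's black plate (80 x 170 x 10 mm), 100 mm above the table. z up; slot 40 mm long (y), 26 mm wide (x): the flat probe's x must lie along this y, either way round. A round 24 mm hole 80 mm to -y is not for it. Steel post 90 mm to +x, 35 mm to -y ends 7 mm over the plate. Fixed beaker under the slot, floor 85 mm below it.
- round_probe: The probe to leave alone, in the other hole of the rack: round black head of 34 mm, round grey collar of 52 mm, round shaft of 20 mm, same heights as the flat probe. Origin: centre of the underside of its collar, z up.
- rack: Fixed white plastic rack, 100 (x) x 240 (y) mm, its top 100 mm above the table. Origin: centre of its underside, on the table. Two loose round holes of 36 mm at 60 mm to +y and to -y, in which the probes hang by their collars; either probe may be in either hole.
Not all that is in view belongs to the job. Leave any green look-alike of the flat_probe alone.

How it is judged:
On the way:
1. the flat probe has been lifted clear out of the rack (its collar more than 60 mm above the plates) (z of flat_probe in the frame of slot above 0.06 m), for 0.1 s.
At the end, for the whole second after the job is handed in: The flat probe hangs upright (within 6 degrees) and at rest in the oblong slot: its collar's underside within 5 mm of the plate's top, its axis within 12 mm of the slot's centre, its wide way within 35 degrees of the slot's long way; the round probe is within 30 mm of its starting place in the rack (horizontal distance between flat_probe and slot below 0.012 m and z of flat_probe in the frame of slot between -0.005 and 0.005 m and angle between the x axis of flat_probe and the y axis of slot, either way round below 0.6 rad and angle between flat_probe's own z axis and vertical below 0.1 rad and linear speed of flat_probe below 0.03 m/s and distance of round_probe from where it was at the start of the episode below 0.03 m); the robot touches nothing.
It fails at once if the flat probe falls freely (faster than 0.8 m/s while not held, a drop of more than about 30 mm) (contact force between the fingers and flat_probe below 0.05 N and linear speed of flat_probe above 0.8 m/s).
It fails at once if the round probe is moved more than 30 mm (distance of round_probe from where it was at the start of the episode above 0.03 m).
It also fails if it takes over 45 s, if anything falls off the work surface, if the arm or the gripper's body presses on something with over 40 N, if the wrist force passes 120 N, or if a joint passes its speed limit or range.

## Working session

There is one attempt and no reset: what is moved stays moved. The work goes in short steps, Python scripts to look and compute and a tool call to move; the robot and the scene stay as the last step left them, time stands still between calls to the robot, and variables do not carry over. Pictures are saved under pics/ and viewed, at most 10 in all, crops included, and the job is handed in when it is done.

Besides the shell and the picture viewer there is one more tool, called as name(argument=value, ...), one argument or row to a line, values as JSON. carry_out: Moves the arm, as the interface text tells. Its arguments: {"type":"object","properties":{"plan":{"type":"array","items":{"type":"array","items":{"type":"array","items":{"type":"number"}}}},"squeeze":{"type":"number"}},"required":["plan"]}

```bash
mkdir -p pics; cat > h.py <<'E'
import numpy as np, cv2, json
from station import telemetry, optics, ctrl
def snap(name, f=None):
    c=optics.camera(name)
    if f: cv2.imwrite('pics/'+f+'.png', np.asarray(c['pixels'])[:,:,::-1])
    return c
def ray(c,uv,z):
    p=cv2.undistortPoints(np.array(uv,float).reshape(-1,1,2),np.array(c['intrinsics'],float),np.array(c['dist_coeffs'],float)).reshape(-1,2)
    d=np.c_[p,np.ones(len(p))]@np.array(c['rotation'],float).T; o=np.array(c['origin'],float)
    return o+d*((z-o[2])/d[:,2])[:,None]
E
python3 - <<'E'
from h import *
a=snap('top','top0'); s=snap('side','side0')
for c in (a,s): print(c['origin'],c['rotation'],c['intrinsics'][0][0])
o=telemetry.get_obs(); print(o['ee_pos'],o['eef_rot'],o['time_s'],o['grip_width'])
E
```

```text
[0.36013584 0.05112816 1.15241235] [-2.96448795 -0.00743108 -1.55241517] 458.4864375332906
[ 0.49311609 -0.7876166   0.57390155] [-2.10627595 -0.0084629  -0.08850687] 414.62293634878336
[0.23305015 0.49790221 0.20492375] [-3.14047945e+00 -6.54351463e-05  2.70379511e+00] 0.1 0.0940647745385155
```

View pics/top0.png

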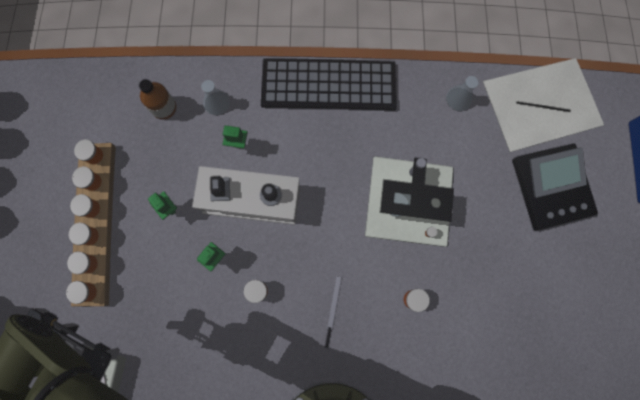

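View pics/side0.png

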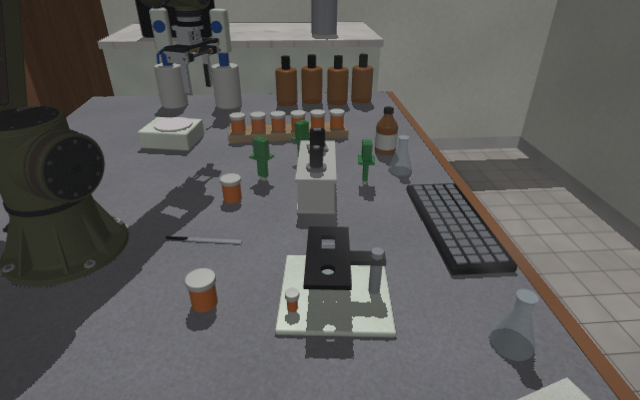

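The top view has the arm at the bottom left. The flat probe's head is near (218,187) and the round one near (270,193), both in the white rack. The slot is near (402,199), the round hole near (436,203), and the green decoys are around the rack. In the side view the post stands at (376,270).

```bash
cat >> h.py <<'E'
from scipy.spatial.transform import Rotation as Ro
_s=snap
def snap(name,f=None):
    c=_s(name,f); c['rotation']=Ro.from_euler('xyz',c['rotation']).as_matrix(); return c
E
python3 - <<'E'
from h import *
c=snap('top'); im=c['pixels'][:,:,::-1]
cr=np.vstack([cv2.resize(im[155:230,180:310],None,fx=4,fy=4,interpolation=cv2.INTER_CUBIC)]+[cv2.resize(im[160:225,350:480],None,fx=4,fy=4,interpolation=cv2.INTER_CUBIC)])
cr=cv2.convertScaleAbs(cr,alpha=1.6)
cv2.imwrite('pics/z1.png',cr)
g=cv2.cvtColor(im,cv2.COLOR_BGR2HSV)
w=((g[...,2]>125)&(g[...,1]<60)).astype(np.uint8)
for x0,x1 in((185,310),):
  m=np.zeros_like(w); m[155:230,x0:x1]=w[155:230,x0:x1]
  cs=max(cv2.findContours(m,0,2)[0],key=cv2.contourArea); print(cv2.minAreaRect(cs))
print(ray(c,[[218,187],[270,193]],.158).round(4)); print(ray(c,[[402,199],[436,203]],.1).round(4))
E
```

```text
((245.2559814453125, 191.82423400878906), (102.00240325927734, 42.12126922607422), 6.709836483001709)
[[0.5695 0.2681 0.158 ]
 [0.5581 0.1515 0.158 ]]
[[ 0.5615 -0.1525  0.1   ]
 [ 0.5535 -0.2334  0.1   ]]
```

View pics/z1.png

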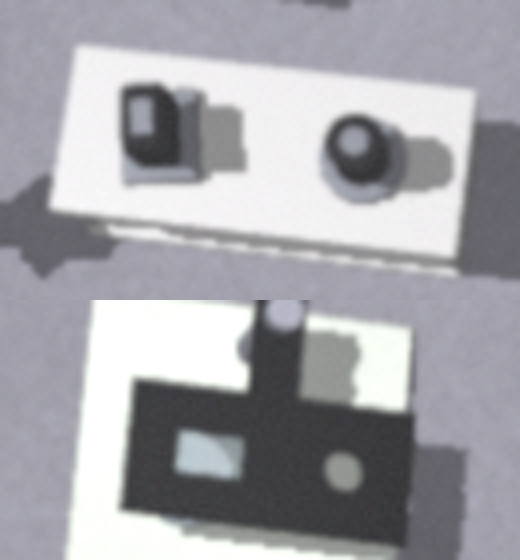

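The zoom shows the flat probe's collar with its wide way vertical in the image (about world x). The slot runs horizontally, tilted about 5°. Next I move above the probe for a close look.

carry_out(
  plan=[
    [[-14,-2.3,-8,0,0,0,94],[-28.8,-4.7,-8,0,0,0,94],[-28.8,-4.7,-8,0,0,0,94],[-28.8,-4.7,-8,0,0,0,94],[-28.8,-4.7,-8,0,0,0,94],[-28.8,-4.7,-8,0,0,0,94],[-28.8,-4.7,-8,0,0,0,94],[-28.8,-4.7,0,0,0,0,94],[-28.8,-4.7,0,0,0,0,94],[-28.8,-4.7,0,0,0,0,94],[-28.8,-4.7,0,0,0,0,94],[-28.8,-4.7,0,0,0,0,94],[-28.8,-4.7,0,0,0,0,94],[-28.8,-4.7,0,0,0,0,94],[-14,-2.3,0,0,0,0,94],[0,0,0,0,0,-0.11,60],[0,0,0,0,0,-0.11,60],[0,0,0,0,0,-0.11,60],[0,0,0,0,0,-0.11,60],[0,0,0,0,0,0,60]],
  ],
)

```text
time_s: 1.82
ee_pos: [0.5694, 0.2684, 0.2613]
eef_rot: [-3.142, -0.0, -3.134]
force: [-0.3, -0.2, 0.2]
grip_width: 0.064
grip_force: 0.0
```

```bash
python3 - <<'E'
from h import *
c=snap('wrist','w1'); o=telemetry.get_obs(); print(o['ee_pos'],o['eef_rot'],o['time_s'],o['grip_width'],o['qpos'],c['origin'])
E
```

```text
[0.56943486 0.26837162 0.26130279] [-3.14153018e+00 -3.76301773e-04 -3.14073910e+00] 1.8667 0.061087699795323094 [ 3.82211937e-01  4.50840797e-01  1.18765034e+00  8.22504501e-05
  1.50347404e+00 -1.18944350e+00] [0.48533824 0.26749143 0.44200053]
```

View pics/w1.png

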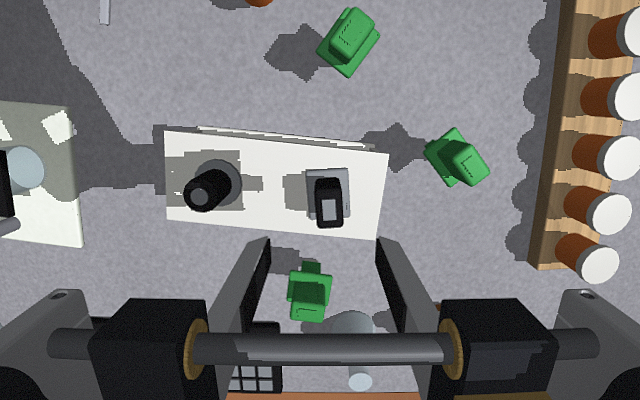

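In the wrist view, down is +x. The flat head is near (329,202) with its wide way nearly vertical, and the round head is near (207,190). The green decoy at (309,292) is beyond the rack.

```bash
python3 - <<'E'
from h import *
c=snap('wrist'); im=c['pixels'][:,:,::-1]
cr=cv2.resize(im[155:240,160:400],None,fx=3.3,fy=3.3,interpolation=cv2.INTER_NEAREST)
cv2.imwrite('pics/z2.png',cv2.convertScaleAbs(cr,alpha=1.5,beta=25))
E
```

```text
(no output)
```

View pics/z2.png

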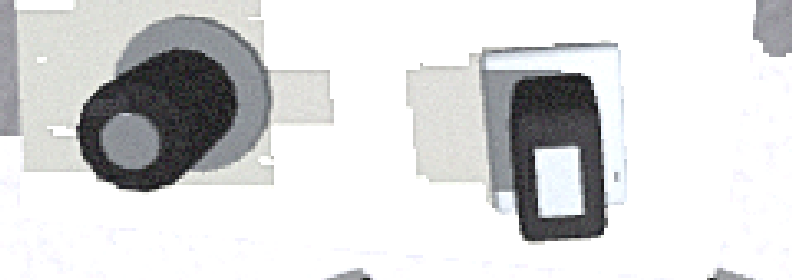

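```bash
python3 - <<'E'
from h import *
c=snap('wrist')
f=lambda p: np.array(p)/3.3+[160,155]
for p,z in (([[533,148],[580,146],[586,215],[538,218]],.158),([[482,50],[620,45],[627,203],[493,210]],.108),([[520,240],[604,235]],.158)):
    q=ray(c,f(p),z); print(q.round(4),q.mean(0).round(4))
    if len(q)==4:
        d=q[2]+q[3]-q[0]-q[1]; e=q[1]-q[0]+q[2]-q[3]; print('wide ang',np.degrees(np.arctan2(d[1],d[0])),np.degrees(np.arctan2(e[1],e[0]))+90)
print(telemetry.get_obs()['ee_pos'])
E
```

```text
[[0.5687 0.2668 0.158 ]
 [0.5682 0.2799 0.158 ]
 [0.5887 0.2818 0.158 ]
 [0.5896 0.2681 0.158 ]] [0.5788 0.2742 0.158 ]
wide ang 4.568725436378665 183.1146065239076
[[0.5507 0.2503 0.108 ]
 [0.5491 0.2944 0.108 ]
 [0.6026 0.2979 0.108 ]
 [0.605  0.2531 0.108 ]] [0.5769 0.2739 0.108 ]
wide ang 3.3269765459941194 182.5756967910546
[[0.5963 0.263  0.158 ]
 [0.5948 0.2871 0.158 ]] [0.5955 0.275  0.158 ]
[0.5695567  0.26826223 0.26138588]
```

carry_out(
  plan=[
    [[-8.5,5.8,0,0,0,-0.058,54],[0,0,10,0,0,0,54],[0,0,25,0,0,0,54],[0,0,25,0,0,0,54],[0,0,25,0,0,0,54],[0,0,25,0,0,0,54],[0,0,20,0,0,0,54],[0,0,10,0,0,0,54],[0,0,4,0,0,0,54],[0,0,0,0,0,0,54]],
  ],
)

```text
time_s: 2.8
ee_pos: [0.578, 0.2737, 0.1169]
eef_rot: [-3.141, -0.001, -3.083]
force: [0.2, 0.5, 0.2]
grip_width: 0.0537
grip_force: 0.0
```

carry_out(
  plan=[
    [[0,0,0,0,0,0,20],[0,0,0,0,0,0,10],[0,0,0,0,0,0,10],[0,0,0,0,0,0,10],[0,0,0,0,0,0,10],[0,0,0,0,0,0,10]],
  ],
  squeeze=25,
)

```text
time_s: 3.3
ee_pos: [0.5785, 0.2739, 0.118]
eef_rot: [3.141, 0.001, -3.081]
force: [-0.6, -0.0, 3.7]
grip_width: 0.026
grip_force: 24.9
```

carry_out(
  plan=[
    [[0,0,-5,0,0,0,10],[0,0,-12,0,0,0,10],[0,0,-20,0,0,0,10],[0,0,-25,0,0,0,10],[0,0,-25,0,0,0,10],[0,0,-25,0,0,0,10],[0,0,-25,0,0,0,10],[0,0,-10,0,0,0,10],[0,0,-3,0,0,0,10],[0,0,0,0,0,0,10],[0,0,0,0,0,0,10]],
  ],
)

```text
time_s: 4.22
ee_pos: [0.5779, 0.2737, 0.2659]
eef_rot: [-3.141, -0.002, -3.081]
force: [0.3, 0.1, -2.0]
grip_width: 0.0258
grip_force: 24.9
```

```bash
python3 - <<'E'
from h import *
o=telemetry.get_obs(); R=Ro.from_euler('xyz',o['eef_rot'])
print(R.inv().apply(np.array([.5615,-.1525,o['ee_pos'][2]])-o['ee_pos'])*1000,o['ee_pos'],o['eef_rot'],o['grip_width'],o['force'],o['qpos'])
E
```

```text
[ 4.20201391e+01 -4.24431048e+02  3.99040991e-01] [0.5779055  0.2736906  0.26587545] [-3.14085876e+00 -2.08356817e-03 -3.08138496e+00] 0.0258331453758021 [ 0.2701733   0.07863735 -2.00802117] [ 3.85041652e-01  4.74771889e-01  1.14323301e+00 -3.05753462e-05
  1.52579658e+00 -1.24596172e+00]
```

carry_out(
  plan=[
    [[1.2,-12.2,0,0,0,0,10],[2.2,-22.2,0,0,0,0,10],[2.2,-22.2,0,0,0,0,10],[2.2,-22.2,0,0,0,0,10],[2.2,-22.2,0,0,0,0,10],[2.2,-22.2,0,0,0,0,10],[2.2,-22.2,0,0,0,0,10],[2.2,-22.2,0,0,0,0,10],[2.2,-22.2,0,0,0,0,10],[2.2,-22.2,0,0,0,0,10],[2.2,-22.2,0,0,0,0,10],[2.2,-22.2,0,0,0,0,10],[2.2,-22.2,0,0,0,0,10],[2.2,-22.2,0,0,0,0,10],[2.2,-22.2,0,0,0,0,10],[2.2,-22.2,0,0,0,0,10],[2.2,-22.2,0,0,0,0,10],[2.2,-22.2,0,0,0,0,10],[2.2,-22.2,0,0,0,0,10],[1.2,-12.2,0,0,0,0,10]],
  ],
)

```text
time_s: 5.88
ee_pos: [0.5608, -0.1544, 0.2663]
eef_rot: [3.141, -0.002, -3.083]
force: [-0.3, -0.2, -1.3]
grip_width: 0.026
grip_force: 24.9
```

carry_out(
  plan=[
    [[0,0,0,0,0,0.06,10],[0,0,0,0,0,0.115,10],[0,0,0,0,0,0.115,10],[0,0,0,0,0,0.115,10],[0,0,0,0,0,0.115,10],[0,0,0,0,0,0.115,10],[0,0,0,0,0,0.115,10],[0,0,0,0,0,0.115,10],[0,0,0,0,0,0.115,10],[0,0,0,0,0,0.115,10],[0,0,0,0,0,0.115,10],[0,0,0,0,0,0.115,10],[0,0,0,0,0,0.115,10],[0,0,0,0,0,0.115,10],[0,0,0,0,0,0.115,10],[0,0,0,0,0,0.06,10],[0,0,0,0,0,0,10],[0,0,0,0,0,0,10],[0,0,0,0,0,0,10]],
  ],
)

```text
time_s: 7.47
ee_pos: [0.5616, -0.1519, 0.2671]
eef_rot: [-3.141, -0.0, 1.474]
force: [0.5, 1.2, -0.1]
grip_width: 0.0261
grip_force: 24.9
```

```bash
python3 - <<'E'
from h import *
c=snap('wrist'); s=snap('side'); o=telemetry.get_obs(); print(o['ee_pos'],o['eef_rot'],c['origin'],o['grip_width'])
a=c['pixels'][:,:,::-1]; b=s['pixels'][100:340,240:440,::-1]
cv2.imwrite('pics/c1.png',np.vstack([a,np.hstack([cv2.resize(b,(167,200)),np.zeros((200,473,3),np.uint8)])]))
E
```

```text
[ 0.561741   -0.15190708  0.26729329] [-3.14137283e+00 -6.14462688e-05  1.47335948e+00] [ 0.57054992 -0.06777859  0.44783831] 0.0261314683717771
```

View pics/c1.png

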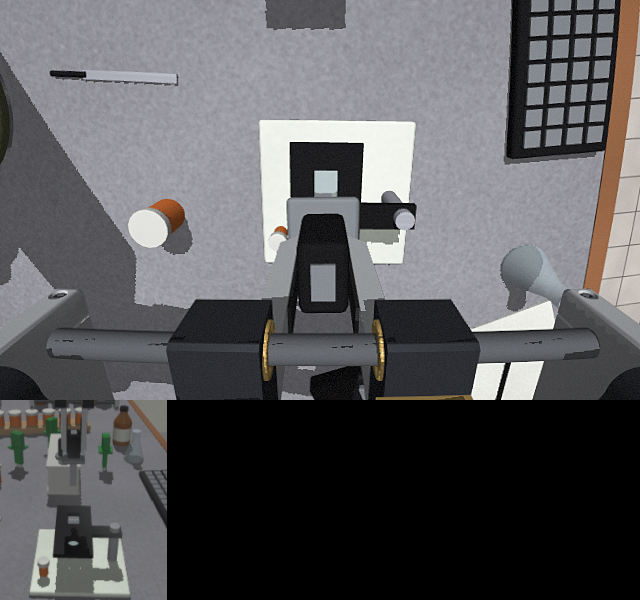

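The held probe's collar spans about u 288–358 with its top edge at v≈198. The plate's edges are at u≈290 and 363, and the slot's near end is at v≈170, u 314–338. I'll take those edges by threshold.

```bash
python3 - <<'E'
from h import *
c=snap('wrist'); g=cv2.cvtColor(c['pixels'],cv2.COLOR_RGB2GRAY).astype(int)
def rows(r,lo,hi):
    x=g[r,lo:hi]; d=np.diff(x); i=np.where(abs(d)>40)[0]; return [(int(k)+lo,int(d[k])) for k in i]
for r in (150,160,172,180,190,205,215,225): print(r,rows(r,270,380))
for u in (318,326,334): print('col',u,[(int(k)+130,int(np.diff(g[130:240,u])[k])) for k in np.where(abs(np.diff(g[130:240,u]))>25)[0]])
p=ray(c,[[314.,170],[338,170],[290,142.5],[363,143.5]],.1); print(p.round(4))
q=ray(c,[[288,199],[358,197]],.257); print(q.round(4),q.mean(0))
E
```

```text
150 [(288, -77), (289, -173), (362, 199), (363, 50)]
160 [(288, -81), (289, -172), (361, 49), (362, 196)]
172 [(288, -75), (289, -139), (313, 132), (314, 57), (336, -89), (337, -89), (361, 204), (362, 47)]
180 [(288, -48), (289, -123), (290, -71), (313, 146), (314, 51), (336, -101), (337, -110), (360, 44), (361, 194)]
190 [(289, -114), (290, -115), (313, 190), (336, -92), (337, -72), (360, 206), (361, 49)]
205 [(285, -86), (286, -72), (358, -51)]
215 [(285, -42), (286, -86), (303, -51), (304, -66), (341, 108), (358, -58)]
225 [(286, -100), (287, -41), (299, -47), (300, -73), (344, 134), (358, -43)]
col 318 [(141, -198), (142, -49), (169, 61), (170, 120), (192, -46), (193, -26), (196, -39), (197, 35), (213, -145)]
col 326 [(141, -200), (142, -53), (169, 70), (170, 115), (192, -56), (196, -29), (197, 27), (212, -33), (213, -106)]
col 334 [(141, -113), (142, -142), (143, 31), (169, 57), (170, 144), (196, -62), (197, 37), (212, -35), (213, -103)]
[[ 0.5542 -0.1347  0.1   ]
 [ 0.5805 -0.1373  0.1   ]
 [ 0.5317 -0.1023  0.1   ]
 [ 0.6098 -0.111   0.1   ]]
[[ 0.5437 -0.1211  0.257 ]
 [ 0.587  -0.124   0.257 ]] [ 0.56533714 -0.12255447  0.257     ]
```

carry_out(
  plan=[
    [[-3.7,3.4,0,0,0,0,10],[0,0,10,0,0,0,10],[0,0,15,0,0,0,10],[0,0,15,0,0,0,10],[0,0,15,0,0,0,10],[0,0,10,0,0,0,10],[0,0,5,0,0,0,10],[0,0,0,0,0,0,10],[0,0,0,0,0,0,10]],
  ],
)

```text
time_s: 8.37
ee_pos: [0.565, -0.156, 0.1978]
eef_rot: [3.141, 0.0, 1.472]
force: [-0.3, -0.1, -1.1]
grip_width: 0.0258
grip_force: 24.9
```

```bash
python3 - <<'E'
from h import *
c=snap('wrist'); s=snap('side'); o=telemetry.get_obs(); print(o['ee_pos'],o['eef_rot'])
a=c['pixels'][80:330,220:420,::-1]; b=s['pixels'][140:340,260:420,::-1]
cv2.imwrite('pics/c2.png',np.hstack([cv2.resize(a,(400,500)),cv2.resize(b,(400,500),interpolation=cv2.INTER_CUBIC)]))
E
```

```text
[ 0.56518318 -0.15607587  0.19833086] [3.14026056e+00 3.22621821e-04 1.47187120e+00]
```

View pics/c2.png

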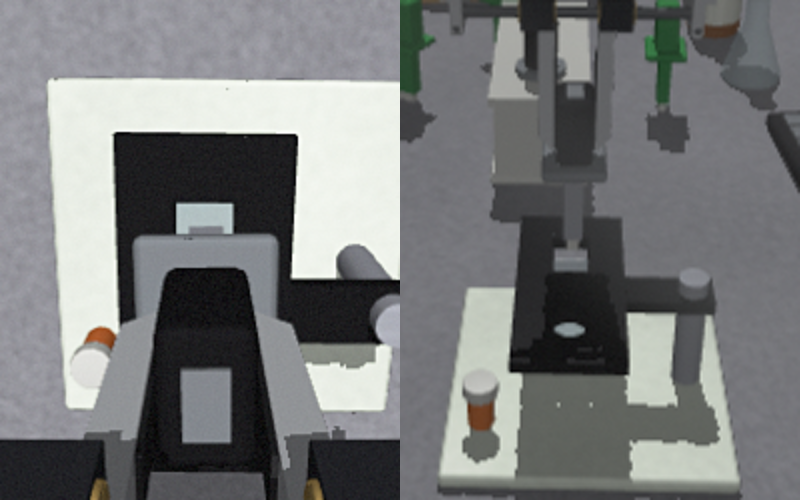

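The tip sits just above the slot and is centred across it in both views: shaft at about u 207 against slot centre 204.5 in the wrist crop. I'll lower it gently.

carry_out(
  plan=[
    [[0,0,5,0,0,0,10],[0,0,6,0,0,0,10],[0,0,6,0,0,0,10],[0,0,4,0,0,0,10],[0,0,0,0,0,0,10]],
  ],
)

```text
time_s: 8.88
ee_pos: [0.5644, -0.1558, 0.1751]
eef_rot: [-3.14, -0.0, 1.472]
force: [-0.1, 0.2, -0.9]
grip_width: 0.0257
grip_force: 24.9
```

carry_out(
  plan=[
    [[0,0,5,0,0,0,10],[0,0,7,0,0,0,10],[0,0,7,0,0,0,10],[0,0,7,0,0,0,10],[0,0,7,0,0,0,10],[0,0,7,0,0,0,10],[0,0,5,0,0,0,10],[0,0,3,0,0,0,10],[0,0,0,0,0,0,10],[0,0,0,0,0,0,10]],
  ],
)

```text
time_s: 9.72
ee_pos: [0.5649, -0.156, 0.1285]
eef_rot: [3.142, 0.0, 1.472]
force: [0.1, -0.1, -1.3]
grip_width: 0.0256
grip_force: 24.9
```

The tip went in freely, with no contact force. About 10 mm remains.

carry_out(
  plan=[
    [[0,0,3,0,0,0,10],[0,0,3,0,0,0,10],[0,0,1.5,0,0,0,10],[0,0,1,0,0,0,10],[0,0,1,0,0,0,10],[0,0,0,0,0,0,10],[0,0,0,0,0,0,10]],
  ],
)

```text
time_s: 10.3
ee_pos: [0.5649, -0.156, 0.119]
eef_rot: [-3.142, 0.0, 1.472]
force: [-0.3, -0.2, -1.2]
grip_width: 0.0262
grip_force: 24.9
```

carry_out(
  plan=[
    [[0,0,0.5,0,0,0,10],[0,0,0.5,0,0,0,10],[0,0,0,0,0,0,10],[0,0,0,0,0,0,10]],
  ],
)

```text
time_s: 10.63
ee_pos: [0.5649, -0.156, 0.118]
eef_rot: [3.141, 0.0, 1.472]
force: [-0.1, 1.2, -1.1]
grip_width: 0.026
grip_force: 24.9
```

Not in contact yet, so I'll creep down further.

carry_out(
  plan=[
    [[0,0,0.5,0,0,0,10],[0,0,0.5,0,0,0,10],[0,0,0,0,0,0,10],[0,0,0,0,0,0,10]],
  ],
)

```text
time_s: 10.97
ee_pos: [0.5649, -0.156, 0.118]
eef_rot: [3.141, 0.0, 1.472]
force: [-4.1, 3.3, 8.5]
grip_width: 0.0259
grip_force: 24.9
```

carry_out(
  plan=[
    [[0,0,0.5,0,0,0,10],[0,0,0,0,0,0,10],[0,0,0,0,0,0,10]],
  ],
)

```text
time_s: 11.22
ee_pos: [0.565, -0.156, 0.118]
eef_rot: [3.141, 0.0, 1.472]
force: [-6.0, 1.8, 14.1]
grip_width: 0.0258
grip_force: 24.9
```

The collar is on the plate. I'll take off the load, open to about 45 mm and retreat.

carry_out(
  plan=[
    [[0,0,-1,0,0,0,10],[0,0,0,0,0,0,28],[0,0,0,0,0,0,34],[0,0,0,0,0,0,44],[0,0,0,0,0,0,50],[0,0,0,0,0,0,50],[0,0,0,0,0,0,50]],
  ],
)

```text
time_s: 11.8
ee_pos: [0.5648, -0.156, 0.1174]
eef_rot: [-3.142, 0.0, 1.472]
force: [0.2, 0.2, -0.4]
grip_width: 0.0496
grip_force: 0.0
```

carry_out(
  plan=[
    [[0,0,-5,0,0,0,50],[0,0,-10,0,0,0,50],[0,0,-20,0,0,0,50],[0,0,-25,0,0,0,50],[0,0,-25,0,0,0,50],[0,0,-25,0,0,0,50],[0,0,-20,0,0,0,50],[0,0,-10,0,0,0,50],[0,0,0,0,0,0,50],[0,0,0,0,0,0,50],[0,0,0,0,0,0,50]],
  ],
)

```text
time_s: 12.72
ee_pos: [0.5645, -0.1558, 0.256]
eef_rot: [-3.14, -0.0, 1.472]
force: [-0.3, 0.2, -0.2]
grip_width: 0.0503
grip_force: 0.0
```

```bash
python3 - <<'E'
from h import *
c=snap('wrist'); s=snap('side'); o=telemetry.get_obs(); print(o['ee_pos'],o['force'])
a=c['pixels'][80:330,220:420,::-1]; b=s['pixels'][140:340,260:420,::-1]
cv2.imwrite('pics/c3.png',np.hstack([cv2.resize(a,(400,500)),cv2.resize(b,(400,500),interpolation=cv2.INTER_CUBIC)]))
E
```

```text
[ 0.56452278 -0.15583129  0.25606285] [ 0.50241929 -1.19196807 -0.36881493]
```

View pics/c3.png

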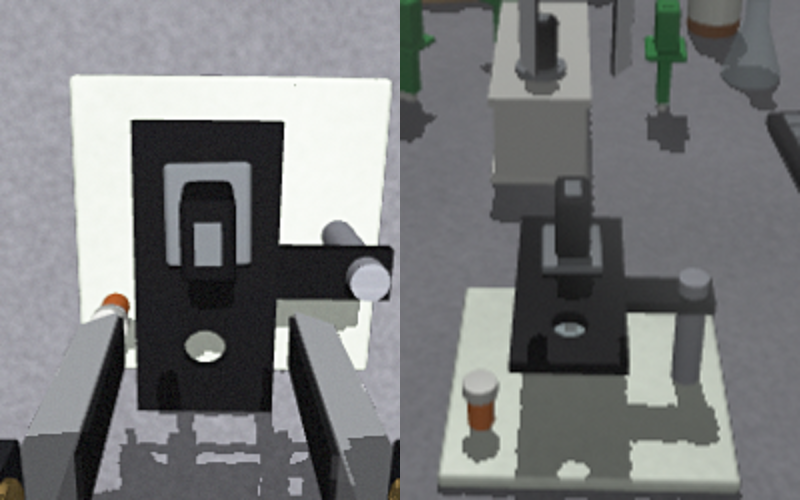

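The flat probe's collar lies flat and square on the plate, about centred at (208,214) in the wrist crop. The round probe is still in the rack, and the gripper is clear of everything.

```bash
python3 -c "
from h import *
print(ctrl.hand_in())"
```

```text
the job is handed in; nothing more can be done
None
```

The flat probe is seated in the oblong slot with its collar flat on the plate and the gripper clear, the round probe is still in the rack, and the job is handed in; the hand-in returned no verdict.

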